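Test-run a spice grinder by holding its lid down

TASK

The cordless spice grinder has been washed and needs a test run: put its smoked plastic lid on with the tongue over the spring switch, press the lid right down and let the spring lift the switch fully up again, with the lid still on, to see that the switch lets go. Then press the lid right down once more and keep it pressed: finish while holding it down, with your hand still on it. Leave the cup, spice bottle, pot lid and ladle where they are.

Things in the scene. Friction and masses are not known exactly. Their poses are not given: they have to be found in the camera images.
- grinder: Fixed grey spice grinder; origin at the centre of its underside, z up, +x from its middle to the switch pod. Round body 86 to 94 mm across; its flat top edge (shoulder) is 100 mm above the slab. The steel bowl, 69 mm across outside, narrowed at the top, stands 14 mm up from the shoulder as a collar. The lid fits over that collar.
- slot (a point): Middle of the gap between the two upright cheeks of the switch pod, at their top, 114 mm above the slab, 55 mm from the grinder's axis along its +x. The gap is 26 mm wide (across +x) and open outward; cheeks 5 mm thick, 46 to 64 mm from the axis; the pod under them is 36 mm wide.
- seat (a point): Where the middle of the lid's rim comes when it is right down: on the grinder's axis at shoulder height, 100 mm above the slab; axes as the grinder's.
- switch (a joint): Travel of the spring switch in m: 0 released, 0.007 pressed right down. The spring pushes up with 4 N at the top and 7 N at the bottom and returns it by itself. Anything over 0.005 runs the grinder.
- switch_top (a point): Middle of the top of the switch plunger, a black block 11 by 16 mm between the cheeks, 53.5 mm from the grinder's axis along its +x; 107 mm above the slab when released, 100 mm (level with the shoulder) when pressed right down.
- lid_center (a point): Grinder lid, a see-through brown-black plastic dome 70 mm tall, about 90 g, open below, standing on its rim on the slab; point on its axis 35 mm above the rim, +x to its tongue. From 34 to 61 mm above the rim it is a straight round neck 60 mm across to grip; the rim is 85 mm across outside, 79 inside, goes loosely over the collar and down to the shoulder.
- tongue (a point): Middle of the underside of the lid's tongue, level with the rim and 53.5 mm from the lid's axis along its +x. The tongue is a block 14 mm wide and 8 mm high that reaches 60 mm from the axis; it goes down between the cheeks and pushes the switch.
- cup: Aluminium cup, 72 mm across and 85 mm tall; origin under its middle. Leave it.
- bottle: Glass spice bottle with steel twist cap, 44 mm across and 105 mm tall; origin under its middle. Leave it.
- pot_lid: Steel pot lid lying flat, 162 mm across, 44 mm high with its black knob; origin under its middle. Leave it.
- ladle: Wooden ladle lying down, 300 mm long, origin on the slab under its middle, handle to its +x, bowl 72 mm across and 28 mm high to its -x. Leave it.

How it is judged (in metres and radians):
On the way, in this order (a step that is already met when the one before it is completed fails the run):
1. the lid is on the grinder with its tongue over the switch and is pressed right down (horizontal distance between lid_center and seat below 0.01 m and angle between the x axis of lid_center and the x axis of grinder, either way round below 0.2 rad and x of switch_top in the frame of lid_center above 0.03 m and angle between lid_center's own z axis and vertical below 0.09 rad and z of lid_center in the frame of seat below 0.039 m and value of joint switch above 0.005 m), for 0.1 s.
2. the switch is let up by its spring with the lid still on the collar (horizontal distance between lid_center and seat below 0.01 m and angle between the x axis of lid_center and the x axis of grinder, either way round below 0.2 rad and x of switch_top in the frame of lid_center above 0.03 m and value of joint switch below 0.0015 m and z of lid_center in the frame of seat below 0.049 m), for 0.1 s.
At the end, for the whole second after the job is handed in: Robot still pressing the lid (over 2 N): lid centred within 10 mm, tongue over the switch within 0.2 rad, level within 0.09 rad, rim within 4 mm of the shoulder, switch down more than 5 of its 7 mm; cup, bottle, pot lid and ladle within 30 mm of where they stood (all of step 1 and contact force between any of the fingers, the arm and lid above 2 N and distance of each of cup, bottle, pot_lid, ladle from where it was at the start of the episode below 0.03 m); the arm keeps its last pose, push and grip.
It fails at once if the aluminium cup is pushed away or tipped over (distance of cup from where it was at the start of the episode above 0.03 m or angle between cup's own z axis and vertical above 0.5 rad).
It fails at once if the glass spice bottle is pushed away or tipped over (distance of bottle from where it was at the start of the episode above 0.03 m or angle between bottle's own z axis and vertical above 0.5 rad).
It fails at once if the steel pot lid is pushed away (distance of pot_lid from where it was at the start of the episode above 0.03 m).
It fails at once if the wooden ladle is pushed away (distance of ladle from where it was at the start of the episode above 0.03 m).
It also fails if it takes over 42 s, if anything falls off the work surface, if the arm or the gripper's body presses on something with over 40 N, if the wrist force passes 120 N, or if a joint passes its speed limit or range.

ROBOT

A 6-joint arm with a two-finger parallel gripper is mounted at the origin on the work surface. World frame = base frame: x ahead of the robot, y to its left, z up, the work surface at z = 0. Lengths are in m, angles in degrees, forces in N, time in s.
With the tool pointing down it reaches from about 0.375 to 0.975 m from the base axis. Payload 3.8 kg.
Tool frame: the origin (TCP) lies at the very end of the fingers, on their centre line; the grasp point (between the pads) lies 19 mm behind it (grasp_offset is the distance from the TCP to the grasp point, in m); z points along the fingers, y is the direction in which the jaws open and shut (so a half turn about z gives the same grasp; the last joint's range is limited). The gripper opens to 85 mm and grips with 20 to 120 N. Pads are 22 mm wide; open, the fingers measure 114 mm over their backs; the gripper's body (76 mm by 85 mm) begins 54 mm behind the grasp point. The pads swing forward as they close: fully open they stand 13 mm farther back than shut.
Start: joints at [63.489, 15.12, 91.902, -0, 72.978, -2.114], TCP at [0.279, 0.615, 0.231] pointing down, gripper open.
Joint ranges: [-150.88, 150.88], [-54.13, 125.18], [17.81, 147.31], [-75.09, 255.09], [0, 152.58], [-146.25, 146.25]. Speed limits (degrees/s): [147.25, 147.25, 180, 180, 180, 180].

INTERFACE

Orientations are given as a 3x3 rotation matrix whose columns are the frame's x, y, z axes.
In Python, from workcell import read_state, capture, hand_in, grasp_offset gives the robot as it stands.
- The arm moves only by the tool step_arm, never from a script. Its argument "plan" is a list of rows, each a list of 6 numbers: the shift along the tool's x, y, z in mm, then the turn, a rotation vector about the tool's x, y, z in rad. A call has 1 to 12 rows; each row is the pose to reach, as a shift and turn from the pose measured when the call began, along the tool's axes at that moment; what a row does not reach only later rows make up. A row lasts 1/10 s, in which the tool goes at most 50 mm and 8.59 degrees, less where a joint would pass 70% of its speed; a pose out of reach is approached as far as the arm can. A call with a gripper value outside its range is refused whole. "gripper" is the opening, from 0 (shut) to 1 (fully open), set as the call begins (left out, the last holds). The fingers move at their own pace and stop on an object; the grip force is fixed at half the most. Time passes only in rows, so rows that repeat a pose let the fingers close. It gives the time, the measured TCP pose, the force and the opening at its end, in the units of the state.
- read_state(): the state, without advancing time (a new reading comes with each control period).
- capture(name): name is "scene" or "top" or "wrist"; returns a dict with "frame" (384x512x3 uint8, red, green, blue), "intrinsics" (3x3 intrinsics, pixels), "camera_from_world" (4x4, takes a point from world to camera coordinates); the wrist camera has in their place "hand_eye" (4x4, takes a point from camera to tool coordinates, whose origin is the TCP and whose axes are the flange's). Camera axes: x right, y up, looking along -z (the intrinsics and any distortion apply to the point x, -y, -z); pixel columns grow to the right and rows downward; lengths in m; the calibration is good to about 2 mm. The wrist camera is an equidistant fisheye: a pixel r from the principal point sees the ray r / f radians off the axis. A picture is of the moment at which its call begins: read the wrist's pose just before it. There is no depth.
- hand_in(): hands the job in, once; it reports no verdict.
The state is a dict: "time_s": time; "joints": joint angles; "dq": joint speeds; "effort": joint torques, N m; "position": TCP position; "eef_rot": TCP orientation; "wrist_force": force on the tool from outside, world axes, zero at the start; "moment": the same for the moment, N m; "gripper_width": opening from 0.0 (shut) to 1.0 (fully open).
Only numpy, scipy, OpenCV 4.12 (cv2) and the standard library are available. Lean on these libraries where they do the work, as an engineer would, in place of code of your own. Each camera call takes 0.05 s, during which the arm holds its last target.

## Working session

There is one attempt and no reset: what is moved stays moved. The work goes in short steps, Python scripts to look and compute and a tool call to move; the robot and the scene stay as the last step left them, time stands still between calls to the robot, and variables do not carry over. Pictures are saved under pics/ and viewed, and the job is handed in when it is done.

Besides the shell and the picture viewer there is one more tool, called after "Request:" as name(argument=value, ...) on one line, values as JSON. step_arm: Moves the arm, as the interface text tells. Its arguments: {"type":"object","properties":{"plan":{"type":"array"},"gripper":{"type":"number"}},"required":["plan"]}

```bash
mkdir -p pics; ls; python3 - <<'E'
from workcell import *
import cv2,json,numpy as np
s=read_state();print(s); print(grasp_offset if not callable(grasp_offset) else grasp_offset())
for n in("scene","top","wrist"):
    c=capture(n);cv2.imwrite(f"pics/{n}0.png",c["frame"][:,:,::-1])
    np.savez(f"{n}0.npz",**{k:np.array(v) for k,v in c.items()})
    print(n,[ (k,np.array(v).round(4).tolist()) for k,v in c.items() if k!="frame"])
E
```

```text
pics
{'time_s': 0.0, 'joints': array([ 6.34912096e+01,  1.51695850e+01,  9.19824602e+01,  5.65537889e-05,
        7.29789891e+01, -2.11458856e+00]), 'dq': array([-0.10241969, -0.00935728,  0.06684631,  0.05706766,  0.08739412,
        0.06122968]), 'effort': array([-3.08168965e-04, -5.15119851e+01, -3.67308605e+01,  6.29268106e-05,
        1.31504866e-02, -7.12871415e-07]), 'position': array([0.27845326, 0.61406474, 0.22994567]), 'eef_rot': array([[-9.10725297e-01,  4.13011367e-01, -1.02160382e-03],
       [ 4.13012621e-01,  9.10723003e-01, -2.04611867e-03],
       [ 8.53278321e-05, -2.28538731e-03, -9.99997385e-01]]), 'wrist_force': array([-0.27968008, -0.17998935, -0.53217972]), 'moment': array([-0.01230672, -0.00190543,  0.01384587]), 'gripper_width': 0.9994809566541839}
0.0187
scene [('intrinsics', [[420.9174, 0.0, 255.3081], [0.0, 420.9174, 191.273], [0.0, 0.0, 1.0]]), ('camera_from_world', [[0.1768, 0.9842, 0.0108, -0.1162], [-0.7604, 0.1296, 0.6364, 0.4161], [0.6249, -0.1207, 0.7713, -1.7475], [0.0, 0.0, 0.0, 1.0]])]
top [('intrinsics', [[369.3825, 0.0, 256.4001], [0.0, 369.3825, 192.7441], [0.0, 0.0, 1.0]]), ('camera_from_world', [[-0.0079, -0.9999, -0.0078, 0.0049], [0.9922, -0.0088, 0.1242, -0.6081], [-0.1243, -0.0067, 0.9922, -1.1646], [0.0, 0.0, 0.0, 1.0]])]
wrist [('intrinsics', [[297.3186, 0.0, 254.6892], [0.0, 297.3186, 190.2522], [0.0, 0.0, 1.0]]), ('hand_eye', [[-0.0007, 0.9663, 0.2575, 0.0662], [1.0, 0.0008, -0.0004, 0.0015], [-0.0006, 0.2575, -0.9663, -0.1422], [0.0, 0.0, 0.0, 1.0]])]
```

```bash
python3 - <<'E'
import cv2
for n in("scene","top","wrist"):
    im=cv2.imread(f"pics/{n}0.png");cv2.imwrite(f"pics/{n}0b.png",cv2.resize(im,(800,600),interpolation=cv2.INTER_CUBIC))
E
```

```text
(no output)
```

View pics/scene0b.png

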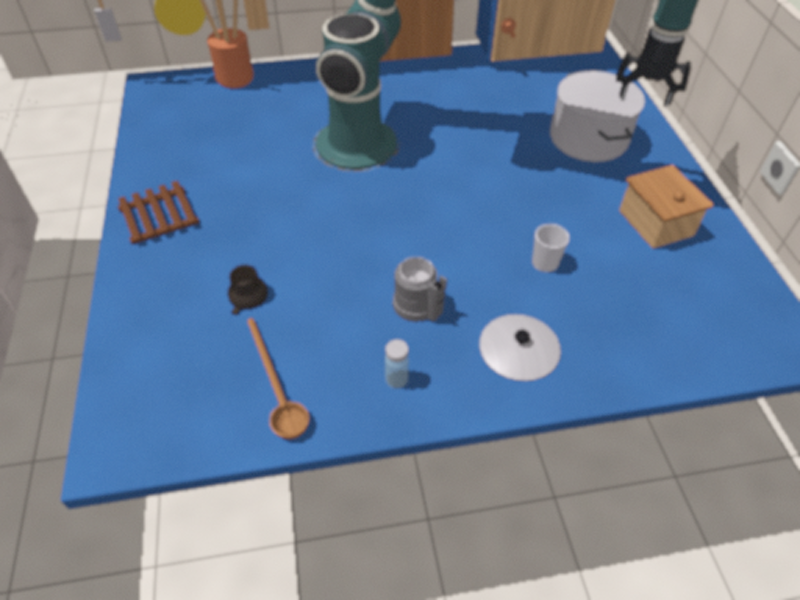

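View pics/top0b.png

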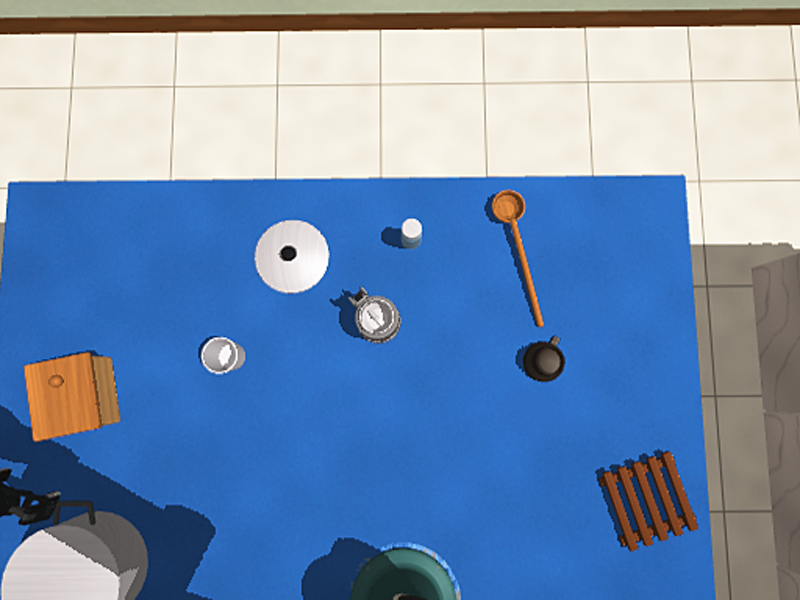

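View pics/wrist0b.png

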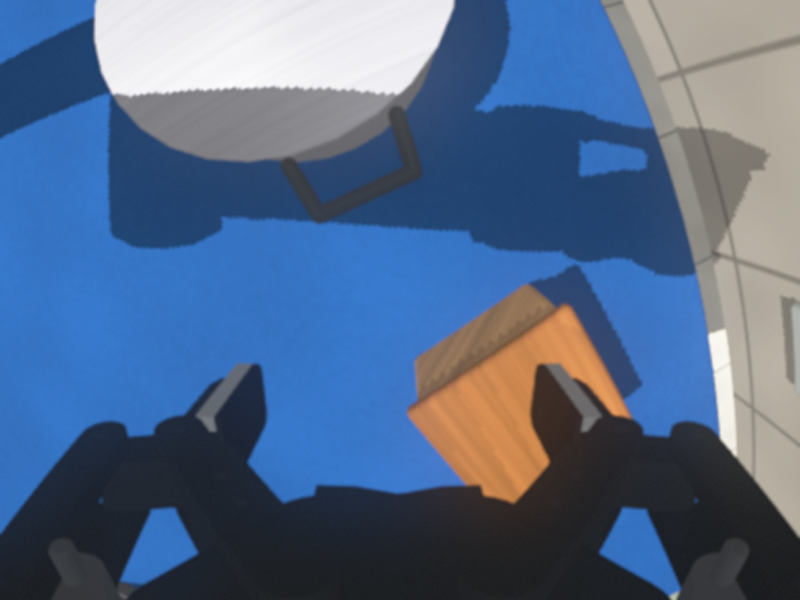

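The scene and top views show the lid at the right (top, 800-wide, ~(544,360)) and the grinder in the middle (~(376,318)) with its pod at upper left. The cup is at (222,355), the bottle at (411,235), the pot lid at (292,256) and the ladle at (520,260). I'll enlarge the lid and grinder.

```bash
python3 - <<'E'
import cv2,numpy as np
t=cv2.imread("pics/top0.png");s=cv2.imread("pics/scene0.png")
def c(im,x,y,w,h,k=8): return cv2.resize(im[y:y+h,x:x+w],None,fx=k,fy=k,interpolation=cv2.INTER_CUBIC)
# top: lid x 323-373 y 205-255 ; grinder 205-265, 175-225
cv2.imwrite("pics/c1.png",np.hstack([c(t,325,207,50,50),c(t,208,178,50,50)]))
cv2.imwrite("pics/c2.png",np.hstack([c(s,135,160,50,50),c(s,243,157,50,50)]))
E
```

```text
(no output)
```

View pics/c1.png

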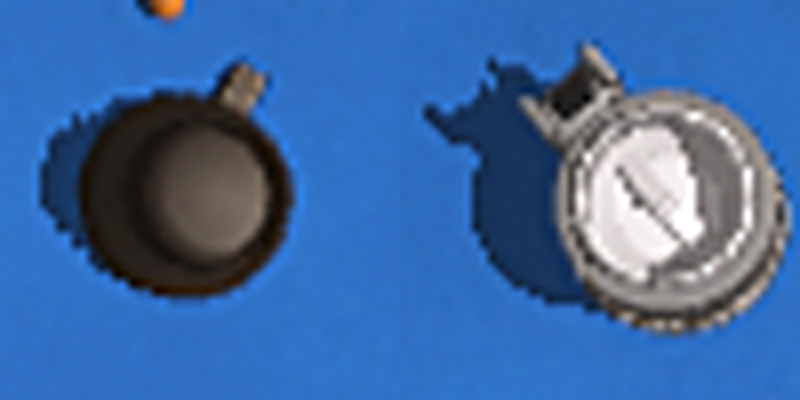

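View pics/c2.png

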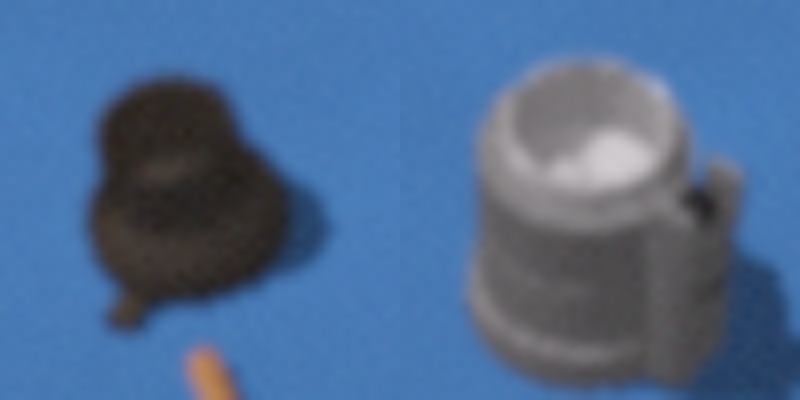

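```bash
cat > h.py <<'E'
import numpy as np,cv2
from workcell import *
def load(n):
    d=np.load(n+".npz");return {k:d[k] for k in d}
def ray(c,u,v):
    K=c["intrinsics"];d=np.array([(u-K[0,2])/K[0,0],-(v-K[1,2])/K[1,1],-1.])
    T=c["camera_from_world"];R=T[:3,:3];return -R.T@T[:3,3],R.T@d
def onz(c,u,v,z):
    o,d=ray(c,u,v);return o+d*(z-o[2])/d[2]
def proj(c,P):
    P=np.atleast_2d(P);T=c["camera_from_world"];p=P@T[:3,:3].T+T[:3,3];K=c["intrinsics"]
    return np.c_[K[0,2]+K[0,0]*p[:,0]/-p[:,2],K[1,2]-K[1,1]*p[:,1]/-p[:,2]]
# wrist
def wcam(c,pos,rot):
    H=c["hand_eye"];R=rot@H[:3,:3];o=pos+rot@H[:3,3];return o,R
def wray(c,pos,rot,u,v):
    o,R=wcam(c,pos,rot);K=c["intrinsics"];a=np.array([u-K[0,2],v-K[1,2]]);r=np.hypot(*a);th=r/K[0,0]
    d=np.array([a[0]/r*np.sin(th),-a[1]/r*np.sin(th),-np.cos(th)]);return o,R@d
def wonz(c,pos,rot,u,v,z):
    o,d=wray(c,pos,rot,u,v);return o+d*(z-o[2])/d[2]
def wproj(c,pos,rot,P):
    o,R=wcam(c,pos,rot);p=(np.atleast_2d(P)-o)@R;K=c["intrinsics"]
    q=np.c_[p[:,0],-p[:,1]];n=np.hypot(*q.T);th=np.arctan2(n,-p[:,2]);q=q/n[:,None]*th[:,None]*K[0,0]
    return q+K[:2,2]
def circ(x,y,z,r,n=72):
    a=np.linspace(0,2*np.pi,n);return np.c_[x+r*np.cos(a),y+r*np.sin(a),0*a+z]
E
python3 - <<'E'
from h import *
t=load("top0");s=load("scene0")
f=lambda x,y,ox,oy:(x/8+ox-.5,y/8+oy-.5)
L=onz(t,*f(187,196,325,207),0.004);tg=onz(t,*f(250,68,325,207),0.006)
T=onz(t,*f(207,190,325,207),0.066)
print("lid",L,"dome",T,"tongue end",tg,np.linalg.norm(tg-L),np.degrees(np.arctan2(*(tg-L)[1::-1])))
G=onz(t,*f(660,200,208-50,178),.114); 
p=[onz(t,*f(x,y,158,178),.114) for x,y in((528,100),(588,48),(556,140),(614,90))]
m=(p[0]+p[1])/2
print("grinder",G,"cheek tips",p,np.linalg.norm(p[0]-p[1]),"mid r",np.linalg.norm(m-G),np.degrees(np.arctan2(*(m-G)[1::-1])))
f2=lambda x,y:(x/8+135-.5,y/8+160-.5)
print("scene lid top",onz(s,*f2(172,105),.066))
print("scene grinder collar",onz(s,590/8+193-.5,120/8+157-.5,.114))
E
```

```text
lid [ 0.48248004 -0.30076752  0.004     ] dome [ 0.48354949 -0.29389948  0.066     ] tongue end [ 0.5349168  -0.32834974  0.006     ] 0.05928231827082145 -27.744787861527563
grinder [0.56914349 0.04932034 0.114     ] cheek tips [array([0.60791611, 0.09961806, 0.114     ]), array([0.62777015, 0.07672087, 0.114     ]), array([0.59244823, 0.08889621, 0.114     ]), array([0.61147181, 0.06678182, 0.114     ])] 0.03030617113131632 mid r 0.062296944331284666 38.580389722090935
scene lid top [ 0.47258228 -0.29490947  0.066     ]
scene grinder collar [0.57005686 0.04902305 0.114     ]
```

Both cameras agree: the lid is at about (0.481, −0.297) with its tongue at −28°. The grinder is at about (0.569, 0.049) with its +x at about 39°. The tongue reach (59 of 60 mm) and cheek spacing (30 of 31 mm) match the given sizes. I'll go over the grinder for a close wrist look.

Request:
step_arm(plan=[[-25, -20, -30, 0, 0, 0.05], [-65, -50, -60, 0, 0, 0.15], [-105, -82, -80, 0, 0, 0.25], [-145, -114, -80, 0, 0, 0.35], [-185, -146, -80, 0, 0, 0.447], [-225, -178, -80, 0, 0, 0.447], [-265, -210, -80, 0, 0, 0.447], [-305, -242, -80, 0, 0, 0.447], [-345, -274, -80, 0, 0, 0.447], [-385, -306, -80, 0, 0, 0.447], [-425, -338, -80, 0, 0, 0.447], [-460, -366, -80, 0, 0, 0.447]], gripper=1)

```text
time_s: 1.35
position: [0.539, 0.1041, 0.3107]
eef_rot: [[-0.643, 0.766, -0.001], [0.766, 0.643, -0.001], [-0.001, -0.001, -1.0]]
wrist_force: [-0.0, 1.1, 1.4]
gripper_width: 1.001
```

Request:
step_arm(plan=[[-35, -7, 0, 0, 0, 0], [-61, -12, 0, 0, 0, 0], [-61, -12, 0, 0, 0, 0], [-61, -12, 0, 0, 0, 0], [-61, -12, 0, 0, 0, 0]])

```text
time_s: 1.85
position: [0.5685, 0.0506, 0.3105]
eef_rot: [[-0.643, 0.766, -0.002], [0.766, 0.643, -0.001], [0.0, -0.002, -1.0]]
wrist_force: [-0.8, -0.6, 0.3]
gripper_width: 1.001
```

```bash
cat > look.py <<'E'
import sys
from h import *
n=sys.argv[1];s=read_state();c=capture("wrist")
cv2.imwrite(f"pics/{n}.png",cv2.resize(c["frame"][:,:,::-1],(800,600),interpolation=cv2.INTER_CUBIC))
np.savez(n+".npz",**{k:np.array(v) for k,v in c.items()},pos=s["position"],rot=s["eef_rot"])
print(s["time_s"],s["position"],s["joints"],s["wrist_force"])
E
python3 look.py w1
```

```text
1.85 [0.56847884 0.05057474 0.31053262] [ 2.61368575e+00  1.61424026e+00  9.89688041e+01 -5.05143666e-02
  7.95061086e+01 -3.74041309e+01] [-0.81947613 -0.61733193  0.30631757]
```

View pics/w1.png

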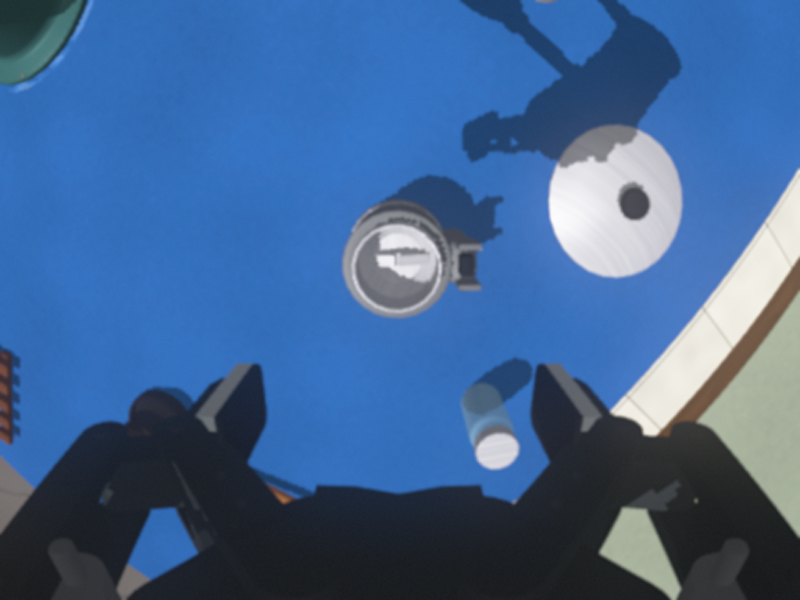

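The grinder sits at (397,268) with its pod at (468,265), almost exactly along tool +y. I'll enlarge this and overlay the model to fit it.

```bash
cat > ov.py <<'E'
from h import *
def gmodel(x,y,a):
    c,s=np.cos(a),np.sin(a);W=lambda p:np.c_[x+c*p[:,0]-s*p[:,1],y+s*p[:,0]+c*p[:,1],p[:,2]]
    o=[circ(x,y,.114,.0345),circ(x,y,.1,.043)]
    for sg in(1,-1):
        o.append(W(np.array([[.046,sg*.013,.114],[.064,sg*.013,.114],[.064,sg*.018,.114],[.046,sg*.018,.114],[.046,sg*.013,.114]])))
    o.append(W(np.array([[.048,-.008,.107],[.059,-.008,.107],[.059,.008,.107],[.048,.008,.107],[.048,-.008,.107]])))
    return o
def lmodel(x,y,a):
    c,s=np.cos(a),np.sin(a);W=lambda p:np.c_[x+c*p[:,0]-s*p[:,1],y+s*p[:,0]+c*p[:,1],p[:,2]]
    return [circ(x,y,0,.0425),circ(x,y,.061,.030),
     W(np.array([[.042,-.007,.008],[.06,-.007,.008],[.06,.007,.008],[.042,.007,.008]]))]
def draw(n,models,x0,y0,w,h,k,out):
    c=load(n);im=c["frame"][y0:y0+h,x0:x0+w,::-1];im=cv2.resize(im,None,fx=k,fy=k,interpolation=cv2.INTER_CUBIC)
    raw=im.copy()
    for m in models:
        p=((wproj(c,c["pos"],c["rot"],m)-[x0,y0]+.5)*k)
        cv2.polylines(im,[np.int32(p.round())],False,(0,255,0),1)
    cv2.imwrite(out,np.hstack([raw,im]))
E
python3 - <<'E'
from ov import *
draw("w1",gmodel(.569,.049,np.radians(40)),213,122,100,86,4,"pics/w1c.png")
E
```

```text
(no output)
```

View pics/w1c.png

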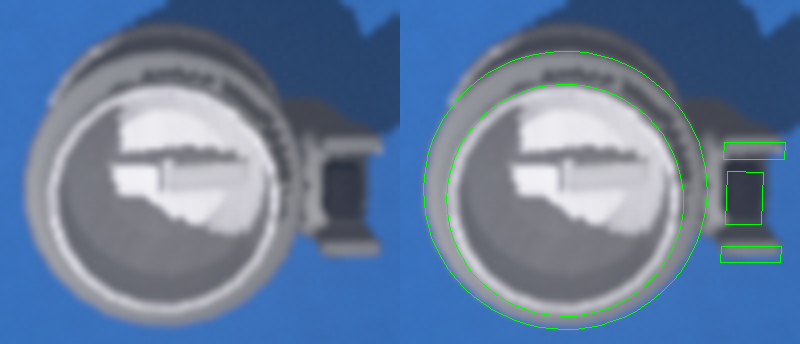

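```bash
python3 - <<'E'
from ov import *
draw("w1",gmodel(.5682,.0491,np.radians(41.3)),213,122,100,86,4,"pics/w1d.png")
E
```

```text
(no output)
```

View pics/w1d.png

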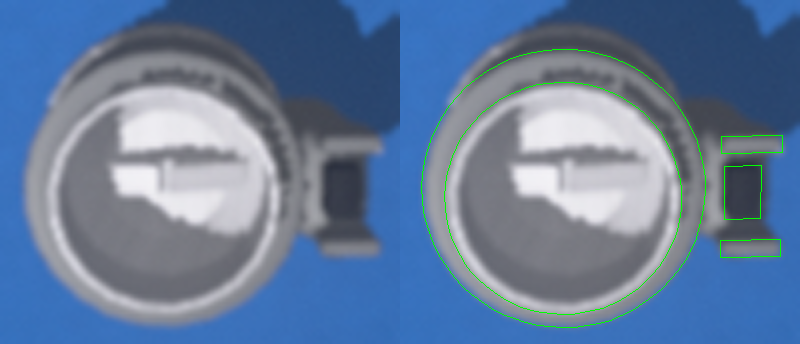

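Request:
step_arm(plan=[[-20, -28, 0, 0, 0, 0.12], [-45, -62, 5, 0, 0, 0.25], [-70, -97, 10, 0, 0, 0.38], [-95, -131, 15, 0, 0, 0.51], [-120, -165, 20, 0, 0, 0.64], [-145, -200, 30, 0, 0, 0.77], [-170, -234, 40, 0, 0, 0.9], [-195, -269, 50, 0, 0, 1.03], [-210, -290, 50, 0, 0, 1.13], [-210, -290, 50, 0, 0, 1.187], [-210, -290, 50, 0, 0, 1.187], [-210, -290, 50, 0, 0, 1.187]])

```text
time_s: 3.1
position: [0.482, -0.2956, 0.2613]
eef_rot: [[0.466, 0.885, -0.001], [0.885, -0.466, -0.001], [-0.001, -0.0, -1.0]]
wrist_force: [0.1, -0.2, -0.1]
gripper_width: 0.998
```

```bash
python3 look.py w2; python3 - <<'E'
from ov import *
c=load("w2");print(wproj(c,c["pos"],c["rot"],[.481,-.297,.0]),c["rot"])
E
```

```text
3.1 [ 0.48196235 -0.29557008  0.26129071] [-3.39984330e+01  2.26175813e+00  1.03422357e+02 -7.60255814e-02
  7.43323461e+01 -6.19495882e+00] [ 0.14171229 -0.24521066 -0.08605568]
[[255.61543169 162.43600441]] [[ 4.66122526e-01  8.84719664e-01 -9.52389516e-04]
 [ 8.84719309e-01 -4.66123306e-01 -8.98672213e-04]
 [-1.23900393e-03 -4.23706033e-04 -9.99999143e-01]]
```

View pics/w2.png

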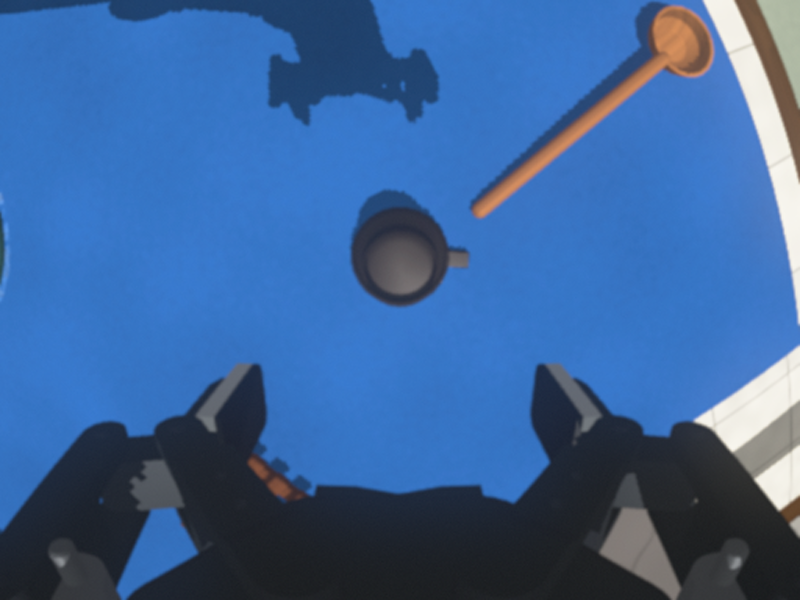

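The lid is at (400,256) with its tongue at (459,258), along +u, which is tool +y. I'll overlay the model.

```bash
python3 - <<'E'
from ov import *
draw("w2",lmodel(.481,-.297,np.radians(-28)),216,120,90,86,4,"pics/w2c.png")
E
```

```text
(no output)
```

View pics/w2c.png

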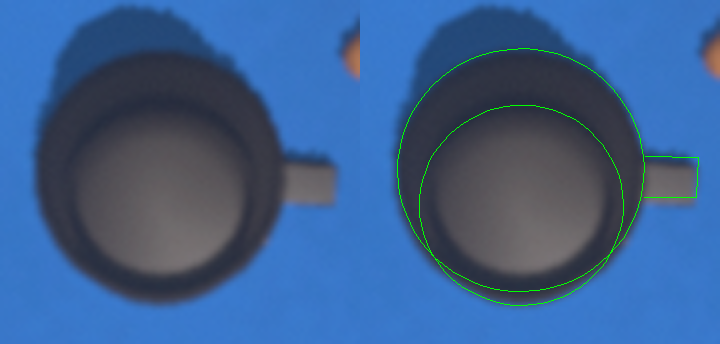

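```bash
python3 - <<'E'
from ov import *
draw("w2",lmodel(.4807,-.2971,np.radians(-29.8)),216,120,90,86,4,"pics/w2d.png")
c=load("w2");R=c["rot"];print(R.T@(np.array([.4807,-.2971,.055+.0187])-c["pos"]))
E
```

```text
[-0.00170954 -0.00032421  0.18759313]
```

View pics/w2d.png

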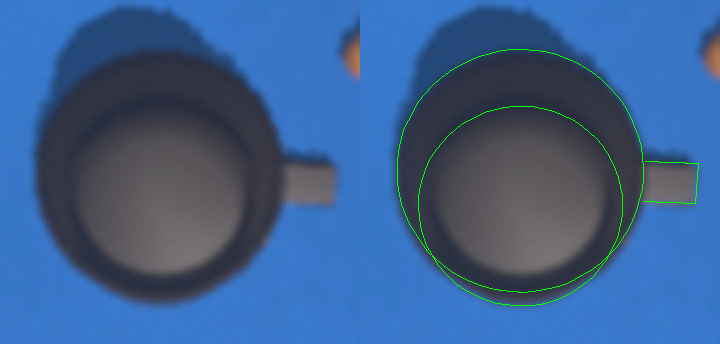

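Request:
step_arm(plan=[[-2, 0, 40, 0, 0, 0.02], [-2, 0, 80, 0, 0, 0.02], [-2, 0, 120, 0, 0, 0.02], [-2, 0, 155, 0, 0, 0.02], [-2, 0, 180, 0, 0, 0.02], [-2, 0, 195, 0, 0, 0.02], [-2, 0, 207, 0, 0, 0.02], [-2, 0, 217, 0, 0, 0.02], [-2, 0, 227, 0, 0, 0.02], [-2, 0, 227, 0, 0, 0.02], [-2, 0, 227, 0, 0, 0.02]])

```text
time_s: 4.25
position: [0.4812, -0.2978, 0.0348]
eef_rot: [[0.484, 0.875, -0.0], [0.875, -0.484, -0.001], [-0.001, 0.0, -1.0]]
wrist_force: [-0.4, -0.4, -0.5]
gripper_width: 0.998
```

```bash
python3 look.py w3
```

```text
4.25 [ 0.48123261 -0.29777942  0.03475787] [-3.42240489e+01  1.48960441e+01  1.14987212e+02 -9.82719898e-02
  5.00855331e+01 -5.23333178e+00] [-0.40613273 -0.43357953 -0.49031526]
```

View pics/w3.png

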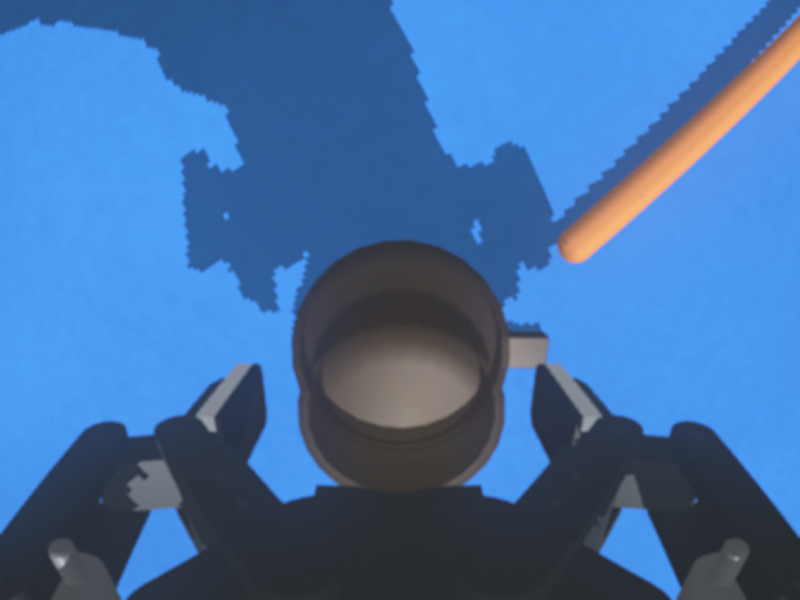

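The lid is centred between the pads at (401,~370). I'll check its fit to the model here.

```bash
python3 - <<'E'
from ov import *
draw("w3",lmodel(.481,-.2975,np.radians(-29.)),170,140,200,190,2,"pics/w3c.png")
E
```

```text
(no output)
```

View pics/w3c.png

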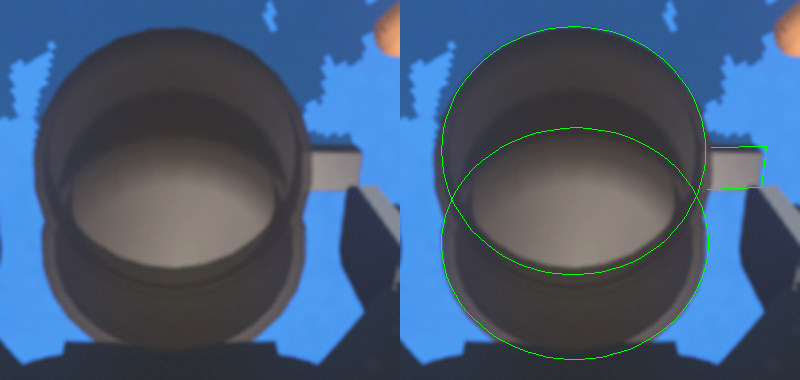

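Model matches to within about 1 mm. Closing.

Request:
step_arm(plan=[[0, 0, 0, 0, 0, 0], [0, 0, 0, 0, 0, 0], [0, 0, 0, 0, 0, 0], [0, 0, 0, 0, 0, 0], [0, 0, 0, 0, 0, 0], [0, 0, 0, 0, 0, 0], [0, 0, 0, 0, 0, 0], [0, 0, 0, 0, 0, 0]], gripper=0)

```text
time_s: 5.1
position: [0.4826, -0.2988, 0.0365]
eef_rot: [[0.484, 0.875, 0.002], [0.875, -0.484, -0.003], [-0.002, 0.004, -1.0]]
wrist_force: [0.5, -0.2, 6.1]
gripper_width: 0.676
```

```bash
python3 look.py w4
```

```text
5.1 [ 0.48257902 -0.29876945  0.03647499] [-3.42268819e+01  1.48075472e+01  1.14876224e+02 -1.05413936e-01
  5.00925348e+01 -5.23010209e+00] [ 0.52262201 -0.17229011  6.09360584]
```

View pics/w4.png

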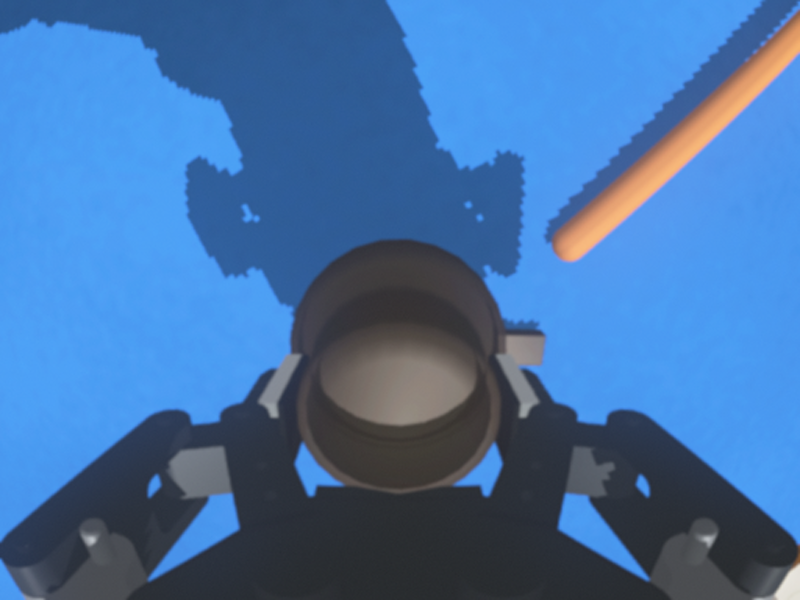

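Request:
step_arm(plan=[[0, 0, -10, 0, 0, 0], [0, 0, -30, 0, 0, 0], [0, 0, -60, 0, 0, 0], [0, 0, -100, 0, 0, 0], [0, 0, -135, 0, 0, 0], [0, 0, -155, 0, 0, 0], [0, 0, -164, 0, 0, 0], [0, 0, -164, 0, 0, 0]])

```text
time_s: 5.95
position: [0.4827, -0.2986, 0.202]
eef_rot: [[0.484, 0.875, 0.005], [0.875, -0.484, -0.005], [-0.002, 0.006, -1.0]]
wrist_force: [0.4, -0.4, -1.7]
gripper_width: 0.677
```

```bash
python3 look.py w5;python3 - <<'E'
from ov import *
c=load("w5")
p=c["pos"];m=lmodel(p[0],p[1],np.arctan2(*c["rot"][1::-1,1]))
for q in m:q[:,2]+=p[2]-.0365
draw("w5",m,170,140,200,190,2,"pics/w5c.png")
E
```

```text
5.95 [ 0.48273444 -0.29857291  0.2019792 ] [-3.42036978e+01  4.48290766e+00  1.07425558e+02 -8.37443939e-02
  6.77165859e+01 -5.23950840e+00] [ 0.37776146 -0.35215475 -1.69547009]
```

View pics/w5c.png

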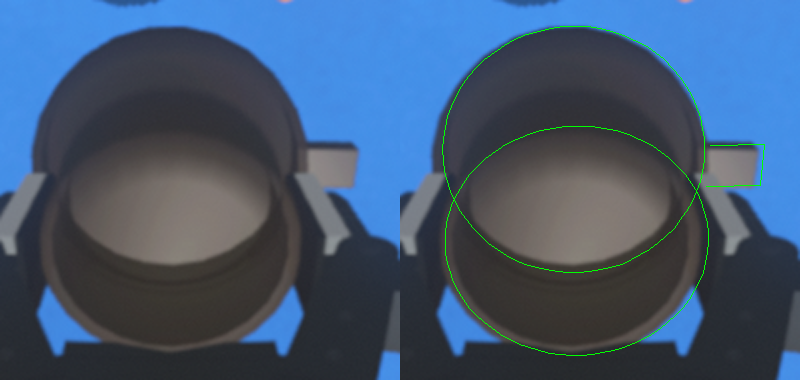

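Request:
step_arm(plan=[[20, -5, 0, 0, 0, -0.1], [55, -15, 0, 0, 0, -0.23], [95, -25, 0, 0, 0, -0.36], [135, -36, 0, 0, 0, -0.49], [175, -47, 0, 0, 0, -0.62], [215, -58, 0, 0, 0, -0.75], [255, -68, 0, 0, 0, -0.88], [290, -78, 0, 0, 0, -1.01], [320, -86, 0, 0, 0, -1.13], [340, -91, 0, 0, 0, -1.226], [347, -93, 0, 0, 0, -1.226], [347, -93, 0, 0, 0, -1.226]])

```text
time_s: 7.2
position: [0.5673, 0.0512, 0.1973]
eef_rot: [[-0.66, 0.752, -0.001], [0.752, 0.66, -0.004], [-0.002, -0.003, -1.0]]
wrist_force: [-0.1, -1.0, -0.5]
gripper_width: 0.673
```

Request:
step_arm(plan=[[0, 0, 0, 0, 0, 0], [0, 0, 0, 0, 0, 0]])

```text
time_s: 7.4
position: [0.5665, 0.0501, 0.1964]
eef_rot: [[-0.658, 0.753, -0.003], [0.753, 0.658, -0.004], [-0.001, -0.005, -1.0]]
wrist_force: [-0.7, -0.4, -0.9]
gripper_width: 0.675
```

```bash
python3 look.py w6;python3 - <<'E'
from ov import *
c=load("w6");print(np.degrees(np.arctan2(*c["rot"][1::-1,1])))
p=c["pos"]-.0012*c["rot"][:,1];m=lmodel(p[0],p[1],np.arctan2(*c["rot"][1::-1,1]))
for q in m:q[:,2]+=p[2]-.0365
m+=gmodel(.5685,.049,np.radians(41.3))
draw("w6",m,170,140,200,190,2,"pics/w6c.png")
for n in("scene","top"):
    c=capture(n);cv2.imwrite(f"pics/{n}6.png",c["frame"][:,:,::-1])
E
```

```text
7.4 [0.56654186 0.05009172 0.19640091] [  2.68189701   5.22566015 107.23122501  -0.24433982  67.72386676
 -38.38130435] [-0.67539311 -0.41434343 -0.90000508]
41.156021028916264
```

View pics/w6c.png

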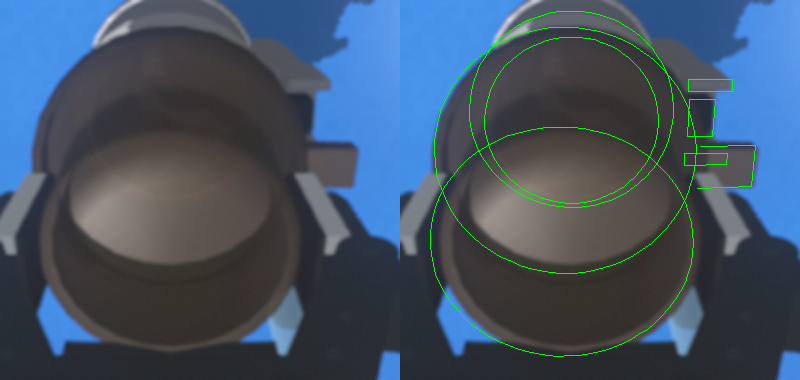

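View pics/scene6.png

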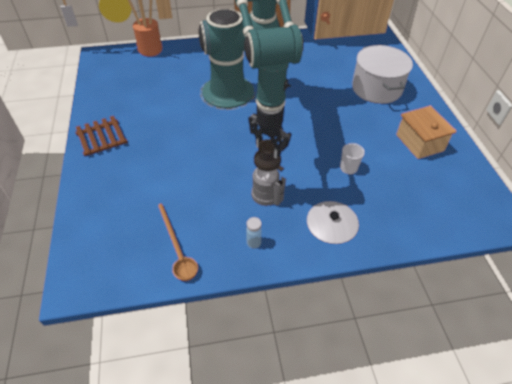

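```bash
python3 - <<'E'
from ov import *
c=load("w6");I=np.eye(3);k=2;x0,y0=170,140
def drawtool(dx,dy,out):
    im=cv2.resize(c["frame"][140:330,170:370,::-1],None,fx=4,fy=4,interpolation=cv2.INTER_CUBIC)[:600]
    for q in lmodel(0,0,0):
        P=np.c_[q[:,1]+dx,q[:,0]+dy,.0365-q[:,2]]
        cv2.polylines(im,[np.int32(((wproj(c,np.zeros(3),I,P)-[170,140]+.5)*4).round())],False,(0,255,0),1)
    cv2.imwrite(out,im)
drawtool(0,-.0005,"pics/t1.png")
E
```

```text
(no output)
```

View pics/t1.png

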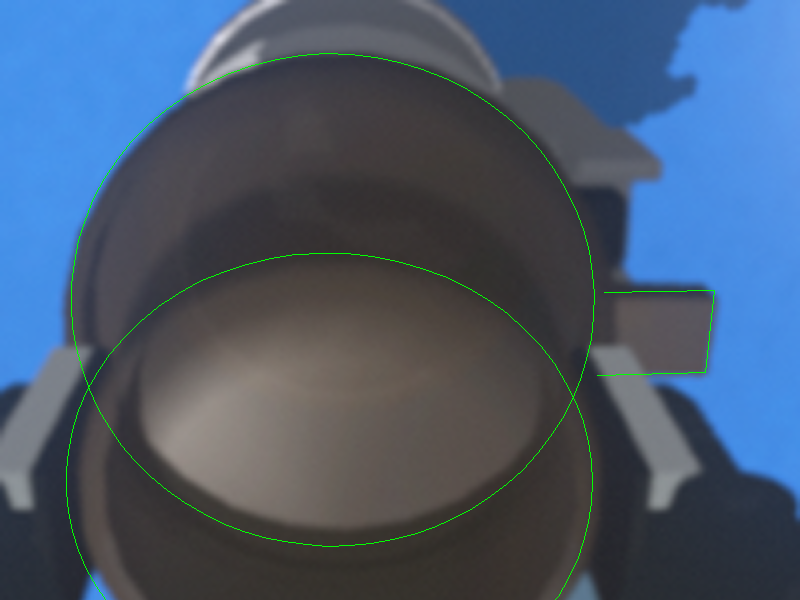

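Request:
step_arm(plan=[[-1, 1, 5, 0, 0, 0], [-2, 1.2, 13, 0, 0, 0], [-2, 1.2, 22, 0, 0, 0], [-2, 1.2, 30, 0, 0, 0], [-2, 1.2, 36, 0, 0, 0], [-2, 1.2, 36, 0, 0, 0], [-2, 1.2, 36, 0, 0, 0], [-2, 1.2, 36, 0, 0, 0]])

```text
time_s: 8.35
position: [0.5697, 0.0495, 0.1617]
eef_rot: [[-0.658, 0.753, -0.001], [0.753, 0.658, -0.004], [-0.002, -0.003, -1.0]]
wrist_force: [-0.8, -0.3, -0.7]
gripper_width: 0.677
```

```bash
python3 look.py w7;python3 - <<'E'
from ov import *
c=load("w7");print(c["rot"].round(4),(c["pos"]+c["rot"]@[0,-.0003,.0365]).round(4))
im=c["frame"][:,:,::-1][110:260,200:400];a=cv2.resize(im,None,fx=4,fy=4,interpolation=cv2.INTER_CUBIC);cv2.imwrite("pics/w7c.png",a)
for n,x,y in(("scene",235,130),("top",205,165)):
    c=capture(n);cv2.imwrite(f"pics/{n}7.png",cv2.resize(c["frame"][y:y+80,x:x+80,::-1],None,fx=7,fy=7,interpolation=cv2.INTER_CUBIC))
E
```

```text
8.35 [0.56968896 0.04946639 0.16168926] [  2.59645312   7.15615433 108.95220813  -0.23700483  63.93263968
 -38.48124516] [-0.78251292 -0.26554764 -0.69148289]
[[-6.585e-01  7.526e-01 -5.000e-04]
 [ 7.526e-01  6.584e-01 -3.700e-03]
 [-2.500e-03 -2.900e-03 -1.000e+00]] [0.5694 0.0491 0.1252]
```

View pics/w7c.png

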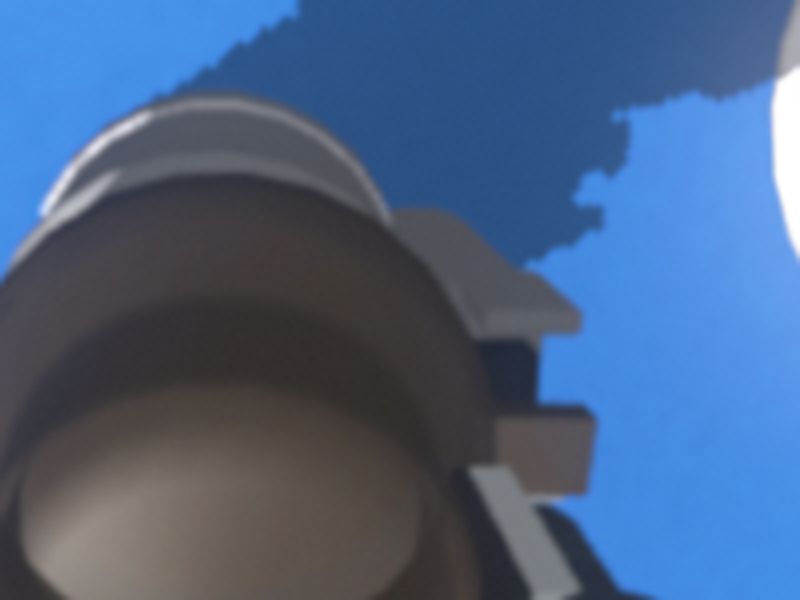

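View pics/scene7.png

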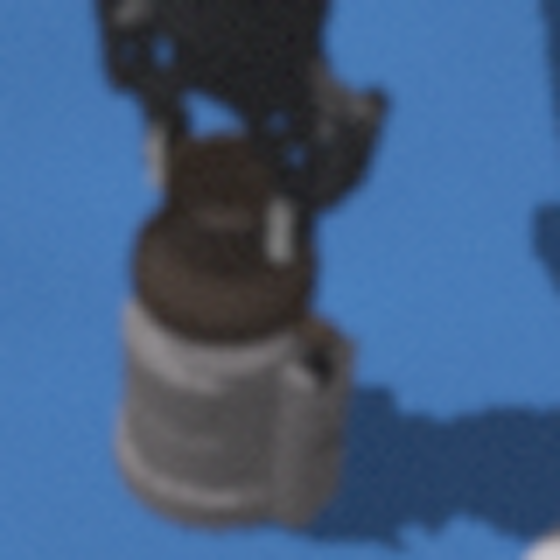

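```bash
python3 - <<'E'
from ov import *
c=load("w7");im=cv2.imread("pics/w7c.png")
for m,col in [(gmodel(.5685,.049,np.radians(41.3)),(0,255,0))]:
  for q in m: cv2.polylines(im,[np.int32(((wproj(c,c["pos"],c["rot"],q)-[200,110]+.5)*4).round())],False,col,1)
for q in lmodel(0,0,0):
    P=np.c_[q[:,1],q[:,0]-.0003,.0365-q[:,2]]
    cv2.polylines(im,[np.int32(((wproj(c,np.zeros(3),np.eye(3),P)-[200,110]+.5)*4).round())],False,(0,255,255),1)
cv2.imwrite("pics/w7d.png",im)
E
```

```text
(no output)
```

View pics/w7d.png

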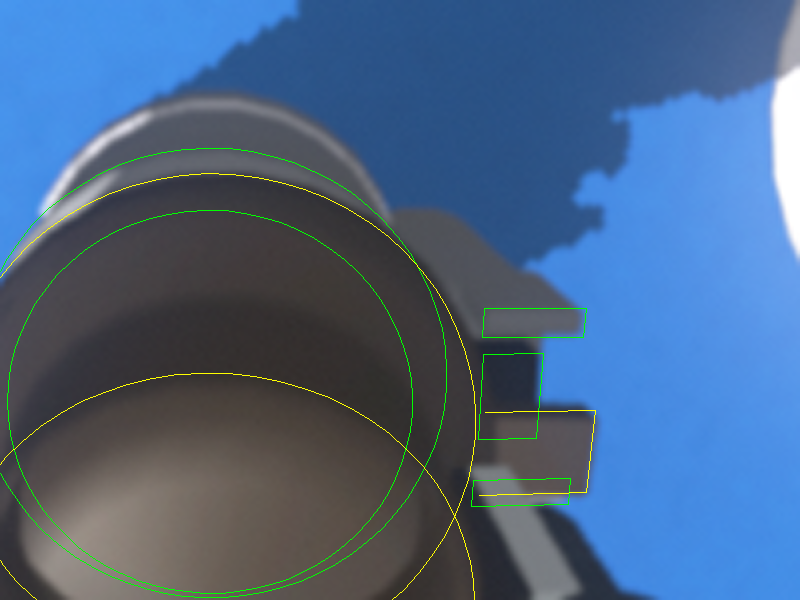

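Request:
step_arm(plan=[[0.5, -0.7, 4, 0, 0, 0], [0.5, -0.7, 8, 0, 0, 0], [0.5, -0.7, 11, 0, 0, 0], [0.5, -0.7, 13, 0, 0, 0], [0.5, -0.7, 15, 0, 0, 0], [0.5, -0.7, 17, 0, 0, 0], [0.5, -0.7, 17, 0, 0, 0], [0.5, -0.7, 17, 0, 0, 0]])

```text
time_s: 9.3
position: [0.5689, 0.0493, 0.1448]
eef_rot: [[-0.658, 0.753, -0.0], [0.753, 0.658, -0.004], [-0.003, -0.003, -1.0]]
wrist_force: [-0.6, -0.4, -0.6]
gripper_width: 0.677
```

No contact force, and the rim is already 6 mm below the collar top. Now I'll press it down.

Request:
step_arm(plan=[[0, 0, 2, 0, 0, 0], [0, 0, 4, 0, 0, 0], [0, 0, 6, 0, 0, 0], [0, 0, 7.5, 0, 0, 0], [0, 0, 8.5, 0, 0, 0], [0, 0, 9, 0, 0, 0], [0, 0, 9, 0, 0, 0], [0, 0, 9, 0, 0, 0]])

```text
time_s: 10.1
position: [0.5693, 0.0492, 0.1367]
eef_rot: [[-0.658, 0.753, 0.001], [0.753, 0.658, -0.004], [-0.003, -0.002, -1.0]]
wrist_force: [-1.2, 0.4, 5.7]
gripper_width: 0.676
```

```bash
python3 look.py w8;python3 - <<'E'
from ov import *
for n,x,y in(("scene",235,130),("top",205,165)):
    c=capture(n);cv2.imwrite(f"pics/{n}8.png",cv2.resize(c["frame"][y:y+80,x:x+80,::-1],None,fx=7,fy=7,interpolation=cv2.INTER_CUBIC))
c=load("w8");im=c["frame"][:,:,::-1][110:260,200:400];a=cv2.resize(im,None,fx=4,fy=4,interpolation=cv2.INTER_CUBIC)
for q in lmodel(0,0,0):
    P=np.c_[q[:,1],q[:,0]-.0003,.0365-q[:,2]]
    cv2.polylines(a,[np.int32(((wproj(c,np.zeros(3),np.eye(3),P)-[200,110]+.5)*4).round())],False,(0,255,255),1)
cv2.imwrite("pics/w8c.png",a)
E
```

```text
10.1 [0.56934683 0.04923099 0.13671448] [  2.57593303   8.44162095 110.34048879  -0.24585144  61.17761103
 -38.4852991 ] [-1.21842316  0.43775506  5.65535856]
```

View pics/w8c.png

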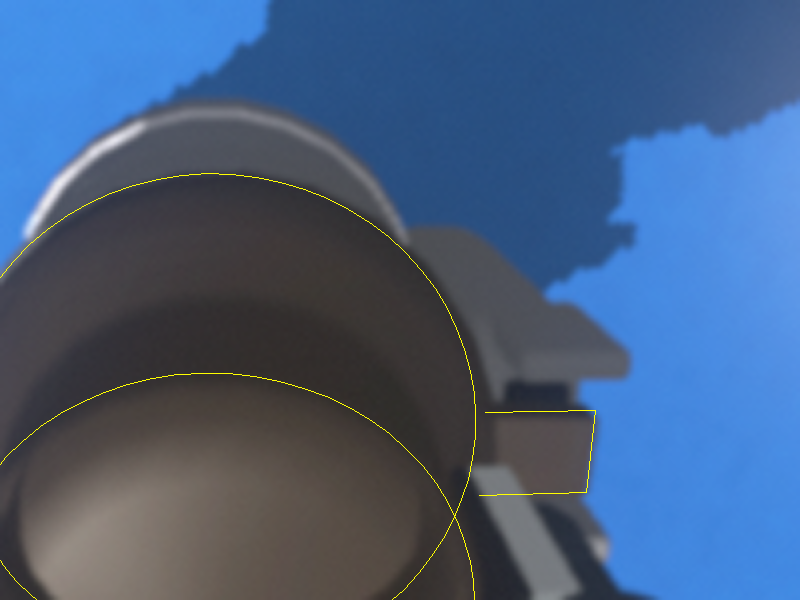

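View pics/scene8.png

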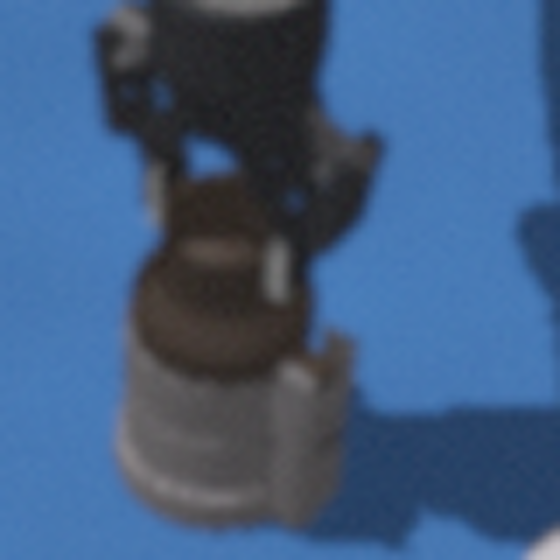

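The lid is in the slot and the force is about 6 N, so the switch is nearly down. I'll press further, until the rim seats on the shoulder and the force rises clearly above 7 N.

Request:
step_arm(plan=[[0, 0, 1, 0, 0, 0], [0, 0, 2, 0, 0, 0], [0, 0, 3, 0, 0, 0], [0, 0, 3, 0, 0, 0], [0, 0, 3, 0, 0, 0]])

```text
time_s: 10.75
position: [0.5695, 0.0491, 0.1365]
eef_rot: [[-0.659, 0.753, 0.001], [0.753, 0.659, -0.004], [-0.004, -0.001, -1.0]]
wrist_force: [-7.9, -2.0, 16.0]
gripper_width: 0.677
```

Seated: z stops at 0.1365, the value expected from the geometry, and the force rises to 16 N. Now I'll lift 9 mm to let the switch up with the lid still on the collar.

Request:
step_arm(plan=[[0, 0, -3, 0, 0, 0], [0, 0, -6, 0, 0, 0], [0, 0, -9, 0, 0, 0], [0, 0, -9, 0, 0, 0], [0, 0, -9, 0, 0, 0], [0, 0, -9, 0, 0, 0], [0, 0, -9, 0, 0, 0]])

```text
time_s: 11.45
position: [0.5692, 0.0492, 0.1449]
eef_rot: [[-0.659, 0.753, 0.001], [0.753, 0.659, -0.004], [-0.003, -0.002, -1.0]]
wrist_force: [0.4, 0.3, -0.5]
gripper_width: 0.673
```

```bash
python3 look.py w9;python3 - <<'E'
from ov import *
c=load("w9");im=c["frame"][:,:,::-1][110:260,200:400];a=cv2.resize(im,None,fx=4,fy=4,interpolation=cv2.INTER_CUBIC)
for q in lmodel(0,0,0):
    P=np.c_[q[:,1],q[:,0]-.0003,.0365-q[:,2]]
    cv2.polylines(a,[np.int32(((wproj(c,np.zeros(3),np.eye(3),P)-[200,110]+.5)*4).round())],False,(0,255,255),1)
for q in gmodel(.5685,.049,np.radians(41.3)): cv2.polylines(a,[np.int32(((wproj(c,c["pos"],c["rot"],q)-[200,110]+.5)*4).round())],False,(0,255,0),1)
cv2.imwrite("pics/w9c.png",a)
E
```

```text
11.45 [0.56916924 0.04918114 0.14491177] [  2.57648005   7.9682573  109.93958644  -0.25260649  62.07056435
 -38.49334187] [ 0.41307775  0.31870261 -0.52563822]
```

View pics/w9c.png

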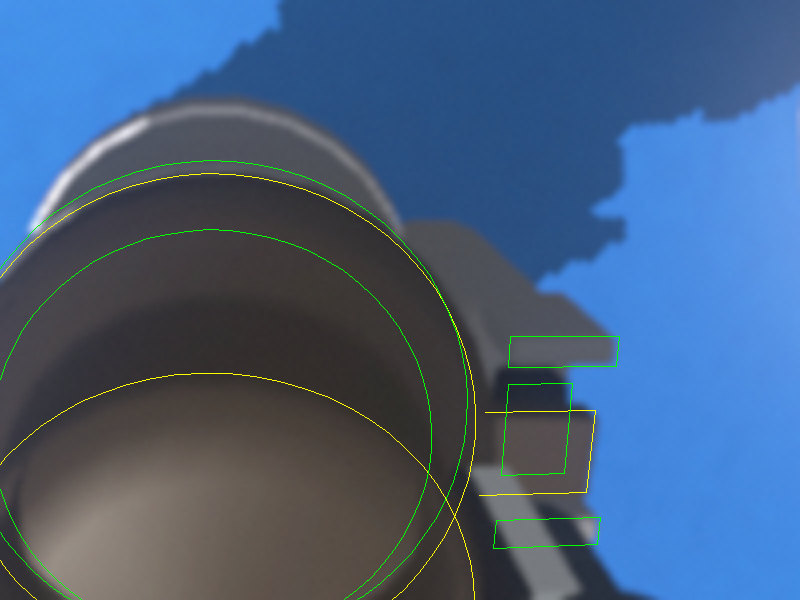

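The spring force is gone, the lid hasn't slipped in the grip, and the rim is about 8.4 mm up, below the collar top. So the switch is released. Pressing again to hold.

Request:
step_arm(plan=[[0, 0, 2, 0, 0, 0], [0, 0, 4, 0, 0, 0], [0, 0, 6, 0, 0, 0], [0, 0, 8, 0, 0, 0], [0, 0, 9.5, 0, 0, 0], [0, 0, 11, 0, 0, 0], [0, 0, 11.5, 0, 0, 0], [0, 0, 11.5, 0, 0, 0], [0, 0, 11.5, 0, 0, 0], [0, 0, 11.5, 0, 0, 0]])

```text
time_s: 12.5
position: [0.5697, 0.049, 0.1365]
eef_rot: [[-0.659, 0.752, 0.002], [0.752, 0.659, -0.004], [-0.004, -0.001, -1.0]]
wrist_force: [-7.1, -1.2, 16.0]
gripper_width: 0.68
```

```bash
python3 look.py w10;python3 - <<'E'
from ov import *
c=load("w10");im=c["frame"][:,:,::-1][110:260,200:400];a=cv2.resize(im,None,fx=4,fy=4,interpolation=cv2.INTER_CUBIC)
cv2.imwrite("pics/w10c.png",a)
c=capture("scene");cv2.imwrite("pics/scene10.png",cv2.resize(c["frame"][:,:,::-1],(800,600),interpolation=cv2.INTER_CUBIC))
E
```

```text
12.5 [0.56968154 0.04902236 0.13648812] [  2.56483399   8.44525003 110.36259582  -0.26730548  61.08411766
 -38.50165899] [-7.11023921 -1.20463609 16.01760693]
```

View pics/w10c.png

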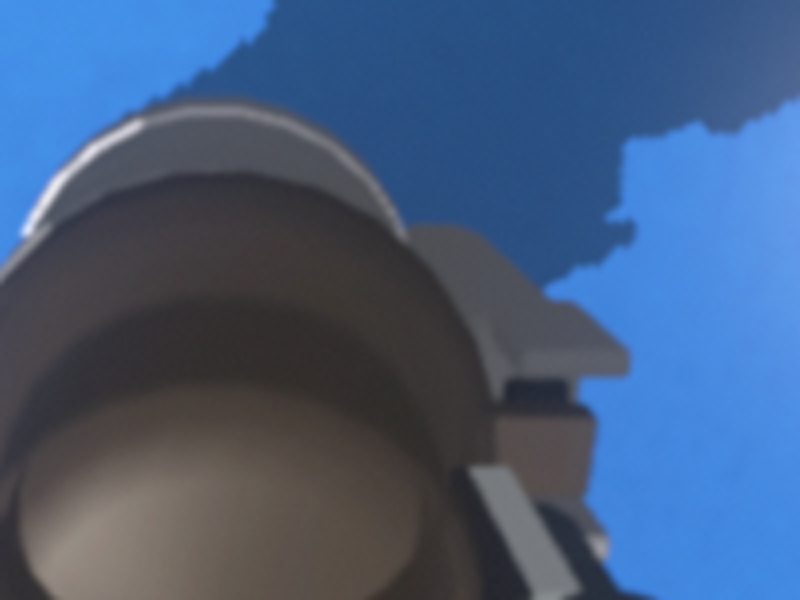

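View pics/scene10.png

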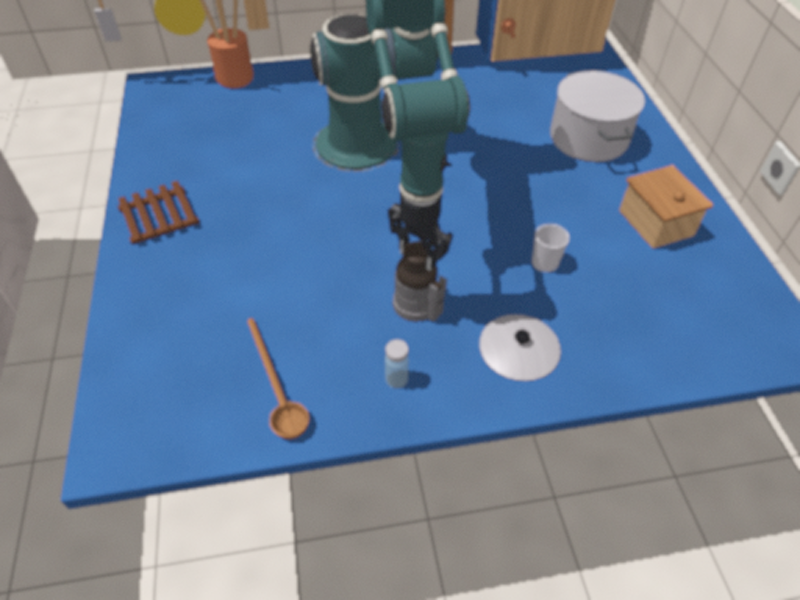

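The lid is fully down (same stop at 0.1365 m, 16 N) and the tongue is between the cheeks. All other objects are where they started. Handing in while pressing.

```bash
python3 -c "
from workcell import *
print(hand_in())"
```

```text
the job is handed in; nothing more can be done
None
```

I put the lid on the grinder with its tongue between the cheeks, pressed it down, let the switch up, and pressed it down again. I handed in at about 12.6 s of the 42 s allowed, with the gripper still holding the lid down. `hand_in()` gives no verdict, and the switch travel can't be read directly, so I judged its state from force and height.

- **First press:** the lid stopped at the expected shoulder height (TCP 0.1365 m) with about 16 N at the wrist, more than the spring's 7 N.
- **Release:** I raised the lid about 8.4 mm, more than the 7 mm travel and still below the collar top. The wrist force dropped to about zero, so the tongue was clear of the switch, and the wrist picture showed the lid had not slipped in the grip.
- **Final hold:** the lid reached the same stop at 0.1365 m with 16 N. It is about 1 mm off my measured grinder axis, about 0.1° off in turn, and the tool is level within about 0.005 rad.
- **Other objects:** in the last scene picture the cup, bottle, pot lid and ladle are where they started.

**Minor disagreements:**
- The wrist camera put the lid's rim and neck about 1 mm apart sideways. That could be a lid tilt of about 0.02 rad in the grip or camera error; either is within tolerance.
- A sideways force of about 7 N showed at the wrist while pressing.

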